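# Fit a jar's double lid and lift its outer lid alone

## Robot

A 6-joint arm with a two-finger parallel gripper is mounted at the origin on the work surface. World frame = base frame: x ahead of the robot, y to its left, z up, the work surface at z = 0. Lengths are in mm, angles in degrees, forces in N, time in s.
With the tool pointing down it reaches from about 300 to 850 mm from the base axis. Payload 4.2 kg.
Tool frame: the origin (TCP) lies midway between the tips of the shut fingers; the grasp point (between the pads) lies 19 mm behind it (env.grasp_offset is the distance from the TCP to the grasp point, in mm); z points along the fingers, y is the line along which they close (so a half turn about z gives the same grasp; the last joint's range is limited). The gripper opens to 91 mm and grips with 3 to 60 N. Pads are 32 mm wide; open, the fingers measure 118 mm over their backs; the gripper's body (76 mm by 178 mm) begins 60 mm behind the grasp point.
Start: joints at [65.374, 18.312, 89.639, -0, 72.044, -1.146], TCP at [229.099, 527.406, 213.976] pointing down, gripper open.
Joint ranges: [-177.97, 177.97], [-48.28, 115.42], [12.27, 149.76], [-77.06, 257.06], [2.81, 150.46], [-146.56, 146.56]. Speed limits (degrees/s): [147.25, 147.25, 180, 180, 180, 180].

## Interface

Orientations are given as [roll, pitch, yaw] about the fixed x, y, z axes, in that order (R = Rz(yaw) Ry(pitch) Rx(roll)).
In Python, from workcell import env, optics gives the robot as it stands. The module is installed in compiled form; this text tells all that it offers.
- The arm moves only by the tool send_rows, never from a script. Its argument "targets" is a list that holds one entry, the list of rows, each a list of 7 numbers: the turn, a rotation vector about the world's x, y, z scaled (see below), then the shift along the world's x, y, z scaled (see below), then the closure, from -1 (fully open) to 1 (shut). In form: [[[rx, ry, rz, x, y, z, gripper], ...]]. A call has 1 to 12 rows; each row shifts and turns the commanded pose from where the row before left it; what a row does not reach is not made up. The controller multiplies each number of a shift by 0.2 m and each number of a turn by pi/2 rad. A row lasts 1/10 s, in which the tool goes at most 50 mm and 8.59 degrees, less where a joint would pass 70% of its speed; a pose out of reach is approached as far as the arm can. A call with a number of a shift or a turn outside -1 to 1 is refused whole. A call with a gripper value outside its range is refused whole. The fingers move at their own pace and stop on an object; "grip_force" is the grip in N (left out, the last holds). Time passes only in rows, so rows that do not move let the fingers close. It gives the time, the measured TCP pose, the force, the opening and the grip force at its end, in the units of the state.
- env.state(): the state, without advancing time (a new reading comes with each control period).
- optics.grab_frame(name): name is "scene" or "top"; returns (picture, depth): 400x640x3 uint8, red, green, blue; 400x640 float32, mm along the optical axis (not along the pixel's ray), 0 where there is no reading.
- optics.camera_info(name): a dict with "camera_matrix" (3x3 intrinsics, pixels), "R" (3x3) and "t" (3): a world point X has camera coordinates R X + t. Camera axes: x right, y down, z forward; pixel columns grow to the right and rows downward; lengths in mm; the calibration is good to about 2 mm. A picture is of the moment at which its call begins. camera_info takes no time and is no camera call.
- env.job_done(): hands the job in; it is judged then, once.
Trained networks look in the newest picture that a camera, given by its name, has taken for a name from the list of things; names that differ only in an ending like _2 or _b are one class to them, and where a whole thing is asked for, a point or a joint stands for the part that bears it (a point fixed in the world has none). Each returns a list of dicts, best first, with "conf" (0 to 1); they miss things now and then, are a little off and sometimes report something else, mostly with a low value. They report only what shows in the picture. A call takes as long as a camera call. They do not tell look-alikes from the thing itself.
- optics.silhouettes(camera, name): "mask" (400x640 bool, what is visible of it) and "at" ([column, row] in pixels, amid what is visible of it).
- optics.place_of(camera, name): "at" ([column, row] in pixels: a listed point, or the origin of a listed thing).
The state is a dict: "time_s": time; "qpos": joint angles; "qvel": joint speeds; "effort": joint torques, N m; "ee_pos": TCP position; "ee_rot": TCP orientation; "force": force on the tool from outside, world axes, zero at the start; "torque": the same for the moment, N m; "gripper_width": finger opening in mm; "gripper_force": force on a finger pad.
Only numpy, scipy, OpenCV 4.12 (cv2) and the standard library are available. Lean on these libraries where they do the work, as an engineer would, in place of code of your own. Each camera call takes 0.05 s, during which the arm holds its last target. There are 200 camera calls.

## Task

A carton is lying across the open jar: lift it off and set it down flat in the shallow tray. Then pick up the nested double lid by the inner lid's tall knob, so that both lids travel together, and lower it gently until the inner lid is fully seated in the jar; let go of the knob and lift the outer lid alone by its collar, straight up, leaving the inner lid seated. Finish while still holding the outer lid still and level in the gripper, clear above the top of the knob; do not drop the carton or the lids, and leave the other products where they stand.

Things in the scene. Friction and masses are not known exactly. Their poses are not given: they have to be found in the camera images.
- jar: open white ceramic jar, upright, stuck down to the table: 86 mm outer diameter, 80 mm high, mouth 76 mm across, wall 4 mm. Origin: centre of its underside, z up; the rim is at z = +80 mm
- carton: loose plain brown cardboard carton with a paper band, 104 (its x) x 36 (y) x 36 (z) mm, 90 g, at the start lying across the jar's rim, at any angle. Origin: centre of its underside
- carton_mid (a point): centre of the carton, 18 mm above its origin
- tray: shallow open grey tray, fixed to the table: 180 (its x) x 130 (y) mm outside, walls 20 mm high and 4 mm thick, floor 4 mm thick. Origin: centre of its underside
- inner_lid: loose round dark steel lid, about 240 g, at the start on the table under the outer lid. Plug 72 mm diameter from z = 0 to 14 mm (chamfered foot), flange 84 mm diameter z = 14 to 20 mm, knob post 14 mm diameter z = 20 to 80 mm. Origin: centre of the plug's underside. Fully seated, the flange lies on the jar's rim, the origin 66 mm above the jar's origin
- knob_top (a point): centre of the top of the inner lid's knob, a plain upright post, 80 mm above the inner lid's origin; its top 31 mm stand out above the outer lid's collar. Lifting by the knob carries both lids
- outer_lid: loose round aluminium cap, about 110 g, 104 mm diameter: skirt (98 mm inside) z = 0 to 11 mm, top plate z = 11 to 16 mm with a 19 mm hole that the knob post passes freely, collar z = 16 to 40 mm. Origin: centre of the skirt's lower edge. Nested, its plate merely rests on the inner lid's flange, its origin 9 mm above the inner lid's
- collar_top (a point): centre of the upper edge of the outer lid's upright round collar (44 mm outer, 32 mm inner diameter, round the knob), 40 mm above the outer lid's origin. Lifting by the collar carries the outer lid only
- pot_a: bystander, loose: small amber cream pot with black lid, 42 mm diameter, 40 mm high. Origin: centre of its underside
- pot_b: bystander, loose: small clear glass cream pot with white lid, 54 mm diameter, 46 mm high. Origin: centre of its underside
- dropper: bystander, loose: amber dropper bottle with black rubber top, 36 mm diameter, 116 mm high. Origin: centre of its underside
- pump: bystander, loose: white pump bottle, 52 mm diameter, 155 mm high. Origin: centre of its underside
- upright_box: bystander, loose: paper carton standing on end, 48 x 48 x 120 mm. Origin: centre of its underside
- compact: bystander, loose: flat round black compact, 68 mm diameter, 17 mm high. Origin: centre of its underside
- tube: bystander, loose: white tube standing on its cap, 38 mm diameter, 118 mm high. Origin: centre of its underside
There are look-alikes about, which are no part of the job. Of the things shaped like the carton, the brown one is meant.

How it is judged (in metres and radians):
On the way, in this order (a step that is already met when the one before it is completed fails the run):
1. the carton lies on the floor of the tray, let go and at rest (z of carton_mid in the frame of tray below 0.028 m and x of carton_mid in the frame of tray between -0.08 and 0.08 m and y of carton_mid in the frame of tray between -0.058 and 0.058 m and contact force between the fingers and carton below 0.1 N and linear speed of carton below 0.05 m/s), for 0.2 s.
2. both lids are lifted together, still nested (z of outer_lid in the frame of inner_lid below 0.014 m and horizontal distance between outer_lid and inner_lid below 0.008 m and height (world z) of inner_lid above 0.02 m), for 0.2 s.
3. the nested lids are on the jar, the inner lid fully seated (z of outer_lid in the frame of inner_lid below 0.014 m and horizontal distance between outer_lid and inner_lid below 0.008 m and z of inner_lid in the frame of jar below 0.069 m and horizontal distance between inner_lid and jar below 0.006 m and angle between inner_lid's own z axis and vertical below 0.06 rad and linear speed of inner_lid below 0.03 m/s), for 0.2 s.
At the end, for the whole second after the job is handed in: Carton released on the tray floor; inner lid in the jar, under 3 mm above its seat, tilt under 0.06 rad, not touched by the fingers; outer lid held by the gripper, still, tilt under 0.25 rad, skirt edge over 147 mm above the table (above the knob), touching nothing else (all of step 1 and z of inner_lid in the frame of jar below 0.069 m and horizontal distance between inner_lid and jar below 0.006 m and angle between inner_lid's own z axis and vertical below 0.06 rad and contact force between the fingers and inner_lid below 0.1 N and height (world z) of outer_lid above 0.147 m and angle between outer_lid's own z axis and vertical below 0.25 rad and linear speed of outer_lid below 0.05 m/s and contact force between the fingers and outer_lid above 0.5 N and contact force between outer_lid and inner_lid below 0.05 N and contact force between outer_lid and jar below 0.05 N and contact force between outer_lid and carton below 0.05 N and contact force between outer_lid and tray below 0.05 N); the arm keeps its last pose, push and grip.
It fails at once if a bystander is shifted by more than 30 mm or knocked over (distance of any of pot_a, pot_b, dropper, pump, upright_box, compact, tube from where it was at the start of the episode above 0.03 m or angle between any of pot_a, pot_b, dropper, pump, upright_box, compact, tube's own z axis and vertical above 0.5 rad).
It fails at once if the outer lid comes off (more than 25 mm) while the inner lid is not seated in the jar: separated too early, or the inner lid pulled up with it (z of outer_lid in the frame of inner_lid above 0.025 m and (z of inner_lid in the frame of jar above 0.071 m or horizontal distance between inner_lid and jar above 0.008 m)).
It fails at once if the lids are dropped into the jar (over 0.35 m/s in the last 20 mm) (horizontal distance between inner_lid and jar below 0.02 m and z of inner_lid in the frame of jar below 0.086 m and linear speed of inner_lid above 0.35 m/s).
It fails at once if the carton is dropped (over 0.5 m/s in the last 40 mm above the table) (height (world z) of carton_mid below 0.06 m and linear speed of carton above 0.5 m/s).
It also fails if it takes over 72 s, if anything falls off the work surface, if the arm or the gripper's body presses on something with over 40 N, if the wrist force passes 120 N, or if a joint passes its speed limit or range.

## Working session

There is one attempt and no reset: what is moved stays moved. The work goes in short steps, Python scripts to look and compute and a tool call to move; the robot and the scene stay as the last step left them, time stands still between calls to the robot, and variables do not carry over. Pictures are saved under pics/ and viewed, at most 10 in all, crops included, and the job is handed in when it is done.

Besides the shell and the picture viewer there is one more tool, called after "Request:" in YAML: its name, and indented under it one key for each argument. send_rows: Moves the arm, as the interface text tells. Its arguments: {"type":"object","properties":{"targets":{"type":"array"},"grip_force":{"type":"number"}},"required":["targets"]}

```bash
mkdir -p pics; cat > h.py <<'E'
import numpy as np, cv2
from workcell import env, optics
def world(cam,px,d):
    c=optics.camera_info(cam);K=np.array(c["camera_matrix"]);R=np.array(c["R"]);t=np.array(c["t"])
    px=np.atleast_2d(px).astype(float);d=np.atleast_1d(d)
    r=np.c_[px,np.ones(len(px))]@np.linalg.inv(K).T*d[:,None]
    return (r-t)@R
def cloud(cam,depth,mask):
    v,u=np.nonzero(mask&(depth>0)); return world(cam,np.c_[u,v],depth[v,u])
def onplane(cam,px,z):
    a=world(cam,px,100.)[0];b=world(cam,px,1000.)[0]; return a+(b-a)*(z-a[2])/(b[2]-a[2])
E
python3 - <<'E'
from h import *
print(env.state())
for c in("scene","top"):
    p,d=optics.grab_frame(c); cv2.imwrite(f"pics/{c}0.png",p[...,::-1])
    for n in("jar","carton","tray","inner_lid","outer_lid","knob_top","collar_top","carton_mid"):
        print(c,n,[(np.round(r["at"]).tolist(),round(r["conf"],2)) for r in optics.place_of(c,n)][:4])
E
```

```text
{'time_s': 0.0, 'qpos': array([ 6.53747928e+01,  1.83518313e+01,  8.97074321e+01, -1.71952408e-03,
        7.20423741e+01, -1.14820344e+00]), 'qvel': array([-0.02649823, -0.06061403, -0.02853877, -0.02097709,  0.02963761,
        0.00977829]), 'effort': array([ 6.48019450e-04, -4.12464058e+01, -2.31977212e+01,  7.28400098e-02,
        4.55068960e-02, -1.37370989e-04]), 'ee_pos': array([228.88710499, 526.92832386, 213.11141314]), 'ee_rot': array([-1.79898350e+02, -4.02185178e-04,  1.56523528e+02]), 'force': array([ 0.02082159,  0.77854933, -0.8438269 ]), 'torque': array([ 0.01526824,  0.04684334, -0.00392396]), 'gripper_force': 0.0, 'gripper_width': 91.1573125899278}
scene jar [([421.0, 254.0], 0.66)]
scene carton [([429.0, 229.0], 0.95), ([409.0, 190.0], 0.74), ([473.0, 208.0], 0.69), ([485.0, 270.0], 0.59)]
scene tray [([211.0, 175.0], 0.81), ([284.0, 292.0], 0.29)]
scene inner_lid [([312.0, 221.0], 0.47)]
scene outer_lid [([315.0, 218.0], 0.72)]
scene knob_top [([314.0, 201.0], 0.47)]
scene collar_top [([313.0, 211.0], 0.76), ([198.0, 241.0], 0.5)]
scene carton_mid [([429.0, 225.0], 0.77), ([407.0, 188.0], 0.77), ([486.0, 267.0], 0.73), ([471.0, 205.0], 0.62)]
top jar [([231.0, 210.0], 0.67), ([236.0, 149.0], 0.53), ([396.0, 165.0], 0.18)]
top carton [([218.0, 208.0], 0.68), ([190.0, 285.0], 0.68)]
top tray []
top inner_lid [([336.0, 207.0], 0.62)]
top outer_lid [([337.0, 209.0], 0.79)]
top knob_top [([339.0, 204.0], 0.57)]
top collar_top [([339.0, 206.0], 0.68), ([218.0, 207.0], 0.65)]
top carton_mid [([257.0, 284.0], 0.83), ([188.0, 286.0], 0.76), ([171.0, 211.0], 0.73), ([216.0, 207.0], 0.72)]
```

View pics/scene0.png

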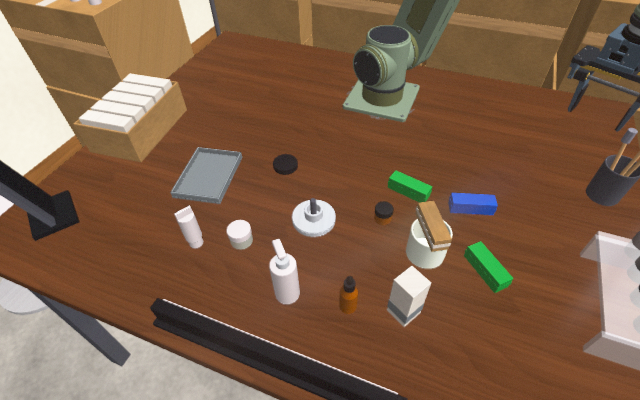

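View pics/top0.png

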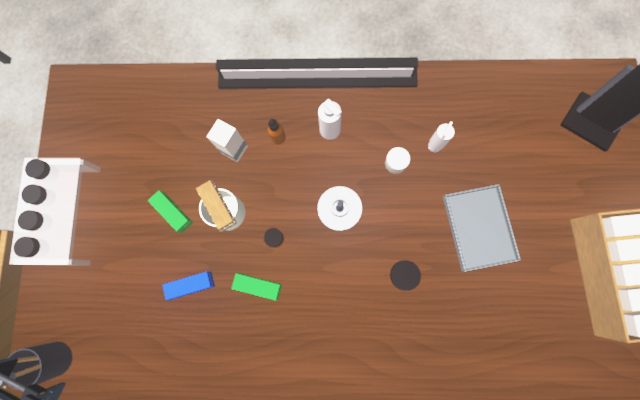

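The scene camera shows the brown banded carton on the jar at (434,225), which is top (214,205). The lids are at top (340,208) and the tray at top (482,228). Carton-shaped candidates in the top picture are brown (214,205), green (168,211), green (256,287) and blue (187,286). I choose the brown one on the jar. I'll measure next and check it in a crop.

```bash
python3 - <<'E'
from h import *
p,d=optics.grab_frame("top"); 
cv2.imwrite("pics/crop1.png",cv2.resize(p[150:310,130:380][...,::-1],None,fx=3,fy=3))
def rect(P,name):
    (c,s,a)=cv2.minAreaRect(P[:,:2].astype(np.float32)); print(name,"c",np.round(c,1),"size",np.round(s,1),"ang",round(a,1),"z",np.round(np.percentile(P[:,2],[5,50,95]),1),len(P))
full=cloud("top",d,np.ones(d.shape,bool)) 
def box(u0,u1,v0,v1):
    m=np.zeros(d.shape,bool); m[v0:v1,u0:u1]=1; return cloud("top",d,m)
P=box(190,250,170,245)
rect(P[(P[:,2]>107)&(P[:,2]<125)],"carton top")
J=P[(P[:,2]>72)&(P[:,2]<86)]; rect(J,"rim")
print("table z",np.median(box(300,320,300,320)[:,2]))
L=box(305,375,175,240)
for lo,hi,n in((18,32,"plate"),(42,56,"collar"),(70,95,"knob")):
    Q=L[(L[:,2]>lo)&(L[:,2]<hi)]
    if len(Q): rect(Q,n); print(cv2.minEnclosingCircle(Q[:,:2].astype(np.float32)))
T=box(435,530,175,280); rect(T[(T[:,2]>13)&(T[:,2]<28)],"tray rim")
rect(T[(T[:,2]>1.5)&(T[:,2]<8)],"tray floor")
for n in("pot_a","pot_b","dropper","pump","upright_box","compact","tube"):
    r=optics.silhouettes("top",n)
    if r:
        Q=cloud("top",d,r[0]["mask"]); Q=Q[Q[:,2]>8]; rect(Q,n+f" {r[0]['conf']:.2f} {r[0]['at']}")
for n in("knob_top",): print([(r["at"],r["conf"],onplane("top",r["at"],80)) for r in optics.place_of("top",n)])
c=optics.camera_info("top"); print(-np.array(c["R"]).T@c["t"])
ps,ds=optics.grab_frame("scene")
for n in("jar","inner_lid","outer_lid"):
  for r in optics.silhouettes("scene",n)[:1]:
    Q=cloud("scene",ds,r["mask"]); rect(Q,"scene "+n)
    if n=="jar":
        Q=Q[(Q[:,2]>20)&(Q[:,2]<70)]; rect(Q,"jarside")
for u0,u1,v0,v1,lo,hi,n in((400,465,190,275,107,125,"carton s"),(285,340,190,240,45,54,"collar s"),(285,340,190,240,19,30,"plate s"),(295,330,190,225,60,90,"knob s")):
    m=np.zeros(ds.shape,bool); m[v0:v1,u0:u1]=1; Q=cloud("scene",ds,m); Q=Q[(Q[:,2]>lo)&(Q[:,2]<hi)]
    if len(Q): rect(Q,n)
E
```

```text
carton top c [554.8 259. ] size [104.3  36.4] ang 31.5 z [112.9 115.9 118.2] 853
rim c [552.4 256.8] size [93.1 84.1] ang 62.2 z [73.9 79.8 83.4] 188
table z 0.03747724049388399
plate c [562.2  -7.7] size [101.7 102.4] ang 0.2 z [22.2 25.  27.7] 1319
((562.80908203125, -7.5799055099487305), 51.98972702026367)
collar c [562.4  -7.4] size [40.8 43.2] ang 90.0 z [43.5 48.5 51.7] 156
((562.541748046875, -7.54169225692749), 21.939455032348633)
knob c [561.5  -7.9] size [11.  11.2] ang 89.5 z [77.4 79.2 82.5] 33
((561.8855590820312, -7.182788848876953), 7.100758075714111)
tray rim c [ 519.7 -333.5] size [180.  132.2] ang 11.4 z [14.  19.1 22.2] 626
tray floor c [ 524.1 -341.2] size [221.9 253.8] ang 87.5 z [1.7 3.7 6.5] 4502
pot_a 0.76 [399.0, 161.8] c [ 674.7 -141.9] size [52.5 51.4] ang 40.8 z [17.5 45.5 48.2] 482
pot_b 0.76 [399.0, 161.8] c [ 674.7 -141.9] size [52.5 51.4] ang 40.8 z [17.5 45.5 48.2] 482
dropper 0.51 [276.1, 131.3] c [738.7 141.5] size [29.5 34.7] ang 25.1 z [ 16.   64.6 110.4] 311
pump 0.93 [329.0, 119.0] c [759.   15.4] size [48.  50.6] ang 4.5 z [ 20.6 113.  155.6] 7
[... 393 characters left out ...]
ay([560.44474428, 265.28735882,  80.        ]))]
[411.2007086    8.94206464 933.99495509]
scene jar c [559.8 263.1] size [83.  84.1] ang 66.1 z [ 3.4 39.2 79.1] 1053
jarside c [567.7 256.8] size [83.7 64.2] ang 54.1 z [22.8 43.9 67.1] 610
scene inner_lid c [562.3  -6.8] size [22.9 13.7] ang 24.0 z [39.6 64.6 80.5] 93
scene outer_lid c [562.   -2.3] size [101.3 113.4] ang 64.3 z [18.  24.9 47.7] 1146
carton s c [607.1 263.7] size [203.4  79.5] ang 3.0 z [110.2 115.5 119.8] 914
collar s c [566.   -4.9] size [42.3 42.3] ang 51.1 z [46.  47.9 51. ] 116
plate s c [566.5  -5.1] size [102.8 102.8] ang 18.8 z [21.5 24.6 26.9] 902
knob s c [566.8  -5.6] size [13.3 12. ] ang 21.5 z [63.6 75.6 81.2] 51
```

View pics/crop1.png

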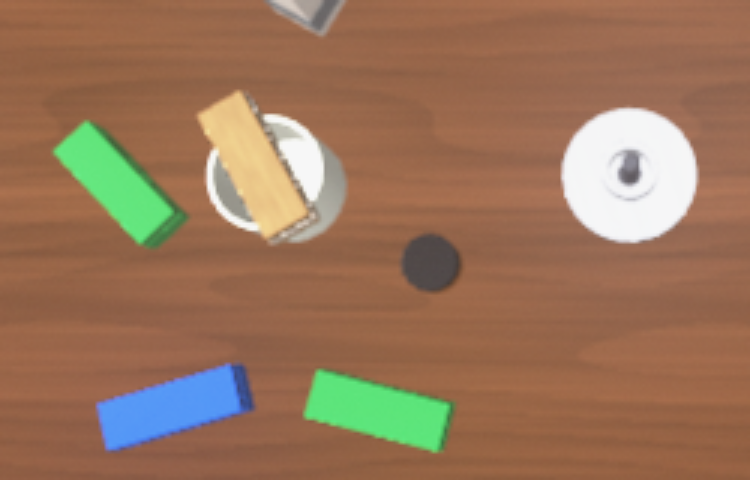

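The crop confirms it: the brown banded carton lies across the jar (crop (255,165)), the green and blue ones are on the table, and the lids are at crop (629,172).

Request:
send_rows:
  targets:
    - [[0,0,-0.094,0.136,-0.111,0,-1],[0,0,-0.094,0.136,-0.111,0,-1],[0,0,-0.094,0.136,-0.111,0,-1],[0,0,-0.094,0.136,-0.111,0,-1],[0,0,-0.094,0.136,-0.111,0,-1],[0,0,-0.094,0.136,-0.111,0,-1],[0,0,-0.094,0.136,-0.111,0,-1],[0,0,-0.094,0.136,-0.111,0,-1],[0,0,-0.094,0.136,-0.111,0,-1],[0,0,-0.094,0.136,-0.111,0,-1],[0,0,-0.094,0.136,-0.111,0,-1],[0,0,-0.094,0.136,-0.111,0,-1]]

```text
time_s: 2.75
ee_pos: [556.5, 260.0, 214.0]
ee_rot: [180.0, -0.0, 54.6]
force: [-0.5, -0.2, -0.3]
gripper_width: 91.2
gripper_force: 0.0
```

Request:
send_rows:
  targets:
    - [[0,0,-0.087,0,0,0,-1],[0,0,-0.087,0,0,0,-1],[0,0,-0.087,0,0,0,-1],[0,0,0,0,0,0,-1],[0,0,0,0,0,0,-1]]

```text
time_s: 3.25
ee_pos: [555.5, 261.0, 214.0]
ee_rot: [180.0, 0.0, 31.7]
force: [-0.4, -0.7, 0.3]
gripper_width: 91.5
gripper_force: 0.0
```

Request:
send_rows:
  targets:
    - [[0,0,0,0,0,-0.15,-1],[0,0,0,0,0,-0.15,-1],[0,0,0,0,0,-0.15,-1],[0,0,0,0,0,-0.1,-1],[0,0,0,0,0,-0.08,-1],[0,0,0,0,0,0,-1],[0,0,0,0,0,0,1],[0,0,0,0,0,0,1],[0,0,0,0,0,0,1],[0,0,0,0,0,0,1],[0,0,0,0,0,0,1],[0,0,0,0,0,0,1]]
  grip_force: 20

```text
time_s: 4.45
ee_pos: [555.6, 261.0, 88.2]
ee_rot: [180.0, -0.0, 31.5]
force: [0.5, -0.1, 0.6]
gripper_width: 46.2
gripper_force: 0.0
```

Request:
send_rows:
  targets:
    - [[0,0,0,0,0,0,1],[0,0,0,0,0,0,1],[0,0,0,0,0,0,1],[0,0,0,0,0,0,1],[0,0,0,0,0,0,1],[0,0,0,0,0,0.05,1],[0,0,0,0,0,0.1,1],[0,0,0,0,0,0.15,1],[0,0,0,0,0,0.15,1],[0,0,0,0,0,0.15,1],[0,0,0,0,0,0,1],[0,0,0,0,0,0,1]]

```text
time_s: 5.65
ee_pos: [555.4, 261.0, 208.4]
ee_rot: [180.0, -0.1, 31.5]
force: [0.3, 0.1, -1.8]
gripper_width: 35.9
gripper_force: 20.0
```

Request:
send_rows:
  targets:
    - [[0,0,-0.01,-0.006,-0.1,0,1],[0,0,-0.015,-0.012,-0.2,0,1],[0,0,-0.015,-0.012,-0.2,0,1],[0,0,-0.015,-0.012,-0.2,0,1],[0,0,-0.015,-0.012,-0.2,0,1],[0,0,-0.015,-0.012,-0.2,0,1],[0,0,-0.015,-0.012,-0.2,0,1],[0,0,-0.015,-0.012,-0.2,0,1],[0,0,-0.015,-0.012,-0.2,0,1],[0,0,-0.015,-0.012,-0.2,0,1],[0,0,-0.015,-0.012,-0.2,0,1],[0,0,-0.015,-0.012,-0.2,0,1]]

```text
time_s: 6.85
ee_pos: [525.7, -201.0, 206.2]
ee_rot: [-179.9, 0.2, 15.6]
force: [-0.1, 1.0, -0.8]
gripper_width: 36.1
gripper_force: 20.0
```

Request:
send_rows:
  targets:
    - [[0,0,-0.015,-0.011,-0.2,0,1],[0,0,-0.015,-0.011,-0.2,0,1],[0,0,-0.015,-0.006,-0.2,0,1],[0,0,-0.01,0,-0.06,0,1],[0,0,0,0,0,0,1],[0,0,0,0,0,0,1]]

```text
time_s: 7.45
ee_pos: [521.4, -330.0, 206.9]
ee_rot: [-179.9, 0.1, 10.8]
force: [-0.1, -0.8, -1.1]
gripper_width: 35.8
gripper_force: 20.0
```

```bash
python3 - <<'E'
from h import *
from scipy.optimize import least_squares
print(env.state()["ee_pos"],env.state()["ee_rot"])
def circ(P,r):
    f=lambda c:np.hypot(P[:,0]-c[0],P[:,1]-c[1])-r
    s=least_squares(f,P[:,:2].mean(0),loss="soft_l1"); return np.round(s.x,1),round(float(np.sqrt((s.fun**2).mean())),2)
for cam,b,lb in(("top",(190,250,170,245),(305,375,175,240)),("scene",(400,465,205,275),(285,340,190,240))):
    p,d=optics.grab_frame(cam); cv2.imwrite(f"pics/{cam}2.png",p[...,::-1])
    def box(u0,u1,v0,v1):
        m=np.zeros(d.shape,bool); m[v0:v1,u0:u1]=1; return cloud(cam,d,m)
    P=box(*b); R=P[(P[:,2]>76)&(P[:,2]<84)]; print(cam,"rim",circ(R,41),len(R),np.median(R[:,2]))
    S=P[(P[:,2]>10)&(P[:,2]<70)]; print("jar wall",circ(S,43),len(S))
    L=box(*lb)
    for lo,hi,n in((19,29,"plate"),(45,53,"collar"),(62,86,"knob")):
        Q=L[(L[:,2]>lo)&(L[:,2]<hi)]; (c,r)=cv2.minEnclosingCircle(Q[:,:2].astype(np.float32)); print(n,np.round(c,1),round(r,1),np.round(Q.mean(0),1))
    if cam=="top":
        T=box(435,530,175,280); Q=T[(T[:,2]>13)&(T[:,2]<28)]; print("tray",cv2.minAreaRect(Q[:,:2].astype(np.float32)))
E
```

```text
[ 521.36426762 -330.03497664  206.86488782] [-1.79855326e+02  9.76112317e-02  1.08007402e+01]
top rim (array([554.5, 260.1]), 1.33) 236 79.54577369671013
jar wall (array([552.9, 257.9]), 5.59) 580
plate [563.   -7.5] 51.9 [561.4  -7.4  24.9]
collar [562.9  -7.4] 21.8 [562.9  -7.4  48.5]
knob [562.   -7.3] 7.1 [560.9  -7.6  77.6]
tray ((519.7168579101562, -333.20037841796875), (180.17755126953125, 131.22840881347656), 11.399584770202637)
scene rim (array([558. , 262.5]), 1.44) 255 78.80141695482764
jar wall (array([558. , 262.6]), 26.63) 1336
plate [566.3  -5.2] 52.7 [573.9  -1.5  24.6]
collar [565.8  -5.7] 21.9 [569.   -3.4  48.4]
knob [566.2  -5.5] 7.0 [568.1  -4.8  74.2]
```

View pics/scene2.png

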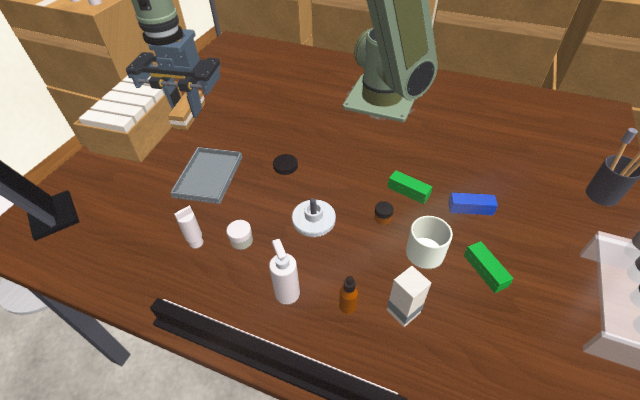

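The picture shows the carton level in the gripper, the jar clear at (429,240) and the lids at (313,215). Both cameras agree on the lid-to-jar offset. Next I lower the carton into the tray.

Request:
send_rows:
  targets:
    - [[0,0,0,0,-0.01,-0.1,1],[0,0,0,0,-0.01,-0.15,1],[0,0,0,0,0,-0.15,1],[0,0,0,0,0,-0.15,1],[0,0,0,0,0,-0.15,1],[0,0,0,0,0,-0.1,1],[0,0,0,0,0,-0.06,1],[0,0,0,0,0,-0.05,1],[0,0,0,0,0,-0.03,1],[0,0,0,0,0,-0.015,1],[0,0,0,0,0,-0.01,1],[0,0,0,0,0,0,1]]

```text
time_s: 8.75
ee_pos: [522.5, -335.2, 15.4]
ee_rot: [180.0, -0.0, 10.8]
force: [-0.5, -0.2, -1.0]
gripper_width: 35.8
gripper_force: 20.0
```

Request:
send_rows:
  targets:
    - [[0,0,0,0,0,-0.006,1],[0,0,0,0,0,-0.006,1],[0,0,0,0,0,0,1],[0,0,0,0,0,0,1],[0,0,0,0,0,0,-0.1],[0,0,0,0,0,0,-0.1],[0,0,0,0,0,0,-0.1],[0,0,0,0,0,0,-0.1]]

```text
time_s: 9.55
ee_pos: [522.4, -335.0, 12.7]
ee_rot: [180.0, -0.0, 10.8]
force: [0.7, -0.0, 0.2]
gripper_width: 50.3
gripper_force: 0.0
```

Request:
send_rows:
  targets:
    - [[0,0,0,0,0,0.05,-0.1],[0,0,0,0,0,0.1,-0.1],[0,0,0,0,0,0.2,-0.1],[0,0,0,0,0,0.2,-0.1],[0,0,0,0,0,0.1,-0.1],[0,0,0,0.02,0.15,0,-1],[0,0,0,0.02,0.2,0,-1],[0,0,0,0.03,0.2,0,-1],[0,0,0,0.03,0.2,0,-1],[0,0,0,0.03,0.2,0,-1],[0,0,0,0.03,0.2,0,-1],[0,0,0,0.03,0.2,0,-1]]

```text
time_s: 10.75
ee_pos: [560.5, -63.4, 143.6]
ee_rot: [180.0, -0.1, 10.8]
force: [-0.4, -0.2, 0.6]
gripper_width: 91.4
gripper_force: 0.0
```

Request:
send_rows:
  targets:
    - [[0,0,0,0.02,0.2,0,-1],[0,0,0,0,0.09,0,-1],[0,0,0,0,0,0,-1],[0,0,0,0,0,0,-1]]

```text
time_s: 11.15
ee_pos: [564.4, -7.1, 143.2]
ee_rot: [180.0, -0.0, 10.9]
force: [0.1, -0.4, 0.2]
gripper_width: 91.1
gripper_force: 0.0
```

```bash
python3 - <<'E'
from h import *
s=env.state();print(s["ee_pos"],s["ee_rot"],s["force"])
p,d=optics.grab_frame("top")
m=np.zeros(d.shape,bool); m[175:280,435:530]=1
P=cloud("top",d,m);Q=P[(P[:,2]>32)];print("carton",cv2.minAreaRect(Q[:,:2].astype(np.float32)),np.percentile(Q[:,2],[5,50,95]))
E
```

```text
[564.37262651  -7.09569878 143.15843163] [ 1.79953429e+02 -3.44023853e-02  1.08655532e+01] [ 0.08679311 -0.42090202  0.21182152]
carton ((521.8441162109375, -336.4253845214844), (103.99496459960938, 37.65803146362305), 10.618525505065918) [36.44640518 39.90860605 42.34405734]
```

Request:
send_rows:
  targets:
    - [[0,0,0,0,0.003,-0.1,-1],[0,0,0,0,0,-0.15,-1],[0,0,0,0,0,-0.1,-1],[0,0,0,0,0,-0.06,-1],[0,0,0,0,0,-0.04,-1],[0,0,0,0,0,0,-1],[0,0,0,0,0,0,1],[0,0,0,0,0,0,1],[0,0,0,0,0,0,1],[0,0,0,0,0,0,1],[0,0,0,0,0,0,1],[0,0,0,0,0,0,1]]
  grip_force: 45

```text
time_s: 12.4
ee_pos: [564.4, -6.3, 52.7]
ee_rot: [180.0, -0.0, 10.8]
force: [0.2, -0.7, -0.3]
gripper_width: 46.1
gripper_force: 0.0
```

Request:
send_rows:
  targets:
    - [[0,0,0,0,0,0,1],[0,0,0,0,0,0,1],[0,0,0,0,0,0,1],[0,0,0,0,0,0,1],[0,0,0,0,0,0,1]]

```text
time_s: 12.9
ee_pos: [564.2, -6.2, 52.4]
ee_rot: [-180.0, 0.0, 10.8]
force: [0.4, 0.9, -0.8]
gripper_width: 12.7
gripper_force: 45.0
```

Request:
send_rows:
  targets:
    - [[0,0,0,0,0,0,1],[0,0,0,0,0,0,1],[0,0,0,0,0,0.02,1],[0,0,0,0,0,0.05,1],[0,0,0,0,0,0.1,1],[0,0,0,0,0,0.1,1],[0,0,0,0,0,0.1,1],[0,0,0,0,0,0.1,1],[0,0,0,0,0,0.1,1],[0,0,0,0,0,0.03,1],[0,0,0,0,0,0,1],[0,0,0,0,0,0,1]]

```text
time_s: 14.1
ee_pos: [563.5, -6.4, 171.7]
ee_rot: [-180.0, 0.1, 10.8]
force: [-1.2, 0.1, -4.5]
gripper_width: 12.7
gripper_force: 45.0
```

```bash
python3 - <<'E'
from h import *
s=env.state();print(s["time_s"],s["ee_pos"],s["ee_rot"],s["force"],s["gripper_width"])
p,d=optics.grab_frame("scene"); cv2.imwrite("pics/s3.png",cv2.resize(p[60:310,180:480][...,::-1],None,fx=2.4,fy=2.4))
E
```

```text
14.1 [563.53663161  -6.41064916 171.73333382] [-1.79985465e+02  1.02335540e-01  1.08093355e+01] [-1.15638611  0.07692195 -4.52669327] 12.672134589163786
```

View pics/s3.png

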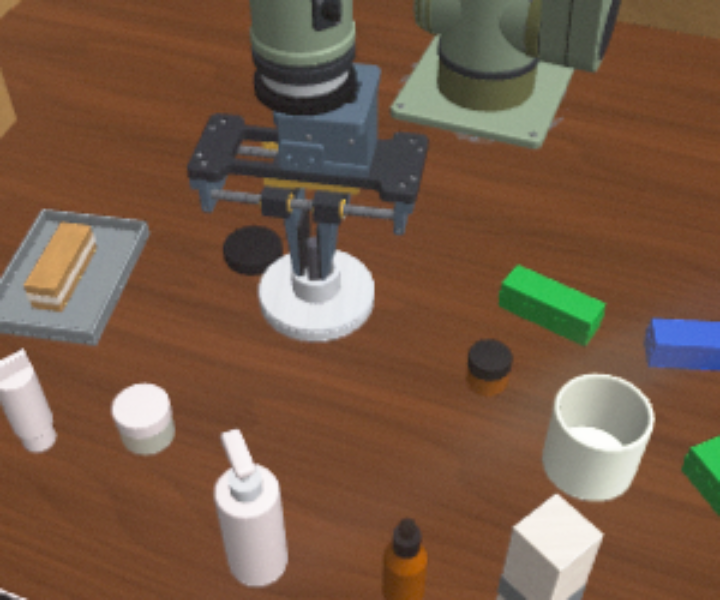

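Both lids are carried nested and look level, and the carton is flat in the tray (60,265). Next I move over the jar.

Request:
send_rows:
  targets:
    - [[0,0,0,0,0.05,0,1],[0,0,0,-0.003,0.1,0,1],[0,0,0,-0.004,0.15,0,1],[0,0,0,-0.004,0.15,0,1],[0,0,0,-0.004,0.15,0,1],[0,0,0,-0.004,0.15,0,1],[0,0,0,-0.004,0.15,0,1],[0,0,0,-0.004,0.15,0,1],[0,0,0,-0.004,0.15,0,1],[0,0,0,-0.004,0.09,0,1],[0,0,0,-0.003,0.05,0,1],[0,0,0,0,0,0,1]]

```text
time_s: 15.35
ee_pos: [556.3, 262.4, 172.0]
ee_rot: [180.0, 0.1, 10.9]
force: [0.2, -0.6, -3.3]
gripper_width: 12.7
gripper_force: 45.0
```

Request:
send_rows:
  targets:
    - [[0,0,0,0,0,0,1],[0,0,0,0,0,0,1],[0,0,0,0,0,0,1]]

```text
time_s: 15.65
ee_pos: [556.9, 260.5, 172.7]
ee_rot: [180.0, 0.0, 10.7]
force: [-0.8, -0.7, -4.2]
gripper_width: 12.8
gripper_force: 45.0
```

```bash
cat > lid.py <<'E'
from h import *
from scipy.optimize import least_squares
s=env.state();print(s["time_s"],s["ee_pos"],s["ee_rot"],s["force"],s["gripper_width"])
cx,cy=s["ee_pos"][:2]
for cam in("scene","top"):
    p,d=optics.grab_frame(cam); P=cloud(cam,d,np.ones(d.shape,bool))
    P=P[np.hypot(P[:,0]-cx,P[:,1]-cy)<60]
    z0=s["ee_pos"][2]-28
    Q=P[abs(P[:,2]-z0)<7]; r=np.hypot(Q[:,0]-cx,Q[:,1]-cy); Q=Q[(r>25)]
    if len(Q)<50: print(cam,"few",len(Q));continue
    A=np.c_[Q[:,:2]-[cx,cy],np.ones(len(Q))]
    k=least_squares(lambda k:A@k-Q[:,2],[0,0,z0],loss="soft_l1").x
    print(cam,"plane slope rad",np.round(k[:2],4),"z",round(k[2],1),"TCP-z",round(s["ee_pos"][2]-k[2],1),"n",len(Q))
    h=Q[abs(A@k-Q[:,2])<4]; print(" circle",cv2.minEnclosingCircle(h[:,:2].astype(np.float32)))
E
python3 lid.py
```

```text
15.65 [556.86933798 260.49386272 172.66677724] [1.79978040e+02 4.04919068e-03 1.07294574e+01] [-0.84429457 -0.66675077 -4.17325639] 12.77649033353809
scene plane slope rad [-0.0081  0.0006] z 144.7 TCP-z 27.9 n 1156
 circle ((557.5054931640625, 260.1756591796875), 52.85197830200195)
top plane slope rad [0.0063 0.0064] z 145.4 TCP-z 27.3 n 791
 circle ((555.0166015625, 257.4338073730469), 51.28413009643555)
```

Request:
send_rows:
  targets:
    - [[0,0,0,-0.003,0.007,-0.03,1],[0,0,0,0,0,-0.06,1],[0,0,0,0,0,-0.05,1],[0,0,0,0,0,-0.03,1],[0,0,0,0,0,-0.01,1],[0,0,0,0,0,0,1],[0,0,0,0,0,0,1]]

```text
time_s: 16.45
ee_pos: [556.4, 263.2, 136.9]
ee_rot: [-180.0, -0.0, 10.8]
force: [-1.1, 0.5, -3.3]
gripper_width: 12.7
gripper_force: 45.0
```

```bash
python3 lid.py; python3 - <<'E'
from h import *
p,d=optics.grab_frame("scene"); cv2.imwrite("pics/s4.png",cv2.resize(p[150:290,350:510][...,::-1],None,fx=4,fy=4))
E
```

```text
16.45 [556.3892842  263.16890647 136.86921518] [-1.79996574e+02 -4.16801542e-02  1.08158781e+01] [-1.12086772  0.48104944 -3.26509135] 12.654480930812502
scene plane slope rad [-0.0051  0.0024] z 108.9 TCP-z 28.0 n 1095
 circle ((557.8179321289062, 264.0157470703125), 53.157684326171875)
top plane slope rad [0.0026 0.0057] z 109.6 TCP-z 27.3 n 717
 circle ((554.6507568359375, 260.20330810546875), 51.821712493896484)
```

View pics/s4.png

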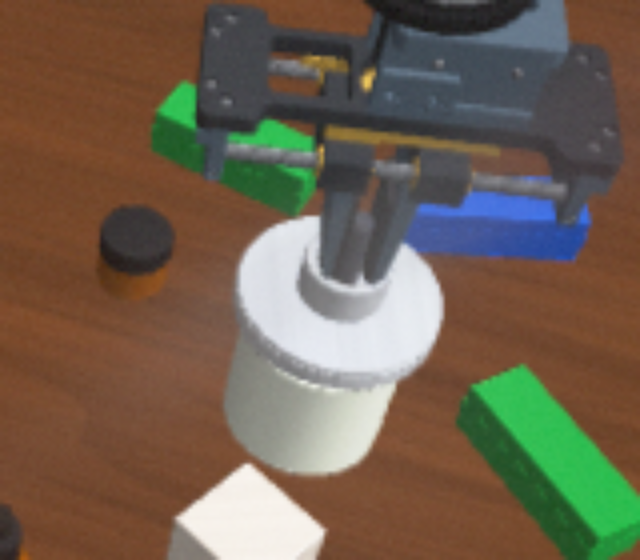

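The picture shows the lids level over the jar, skirt just above the rim at (330,370). I correct y by -1 mm and descend slowly.

Request:
send_rows:
  targets:
    - [[0,0,0,0,-0.005,0,1],[0,0,0,0,0,-0.01,1],[0,0,0,0,0,-0.01,1],[0,0,0,0,0,-0.01,1],[0,0,0,0,0,-0.01,1],[0,0,0,0,0,0,1],[0,0,0,0,0,0,1]]

```text
time_s: 17.3
ee_pos: [556.1, 262.0, 128.5]
ee_rot: [180.0, 0.0, 10.8]
force: [-0.4, 0.5, -3.3]
gripper_width: 13.0
gripper_force: 45.0
```

Entering freely.

Request:
send_rows:
  targets:
    - [[0,0,0,0,0,-0.01,1],[0,0,0,0,0,-0.01,1],[0,0,0,0,0,-0.01,1],[0,0,0,0,0,-0.008,1],[0,0,0,0,0,-0.006,1],[0,0,0,0,0,0,1],[0,0,0,0,0,0,1]]

```text
time_s: 18.0
ee_pos: [556.1, 262.0, 119.8]
ee_rot: [180.0, -0.0, 10.8]
force: [-0.3, 0.2, -3.8]
gripper_width: 12.7
gripper_force: 45.0
```

Request:
send_rows:
  targets:
    - [[0,0,0,0,0,-0.005,1],[0,0,0,0,0,-0.004,1],[0,0,0,0,0,0,1],[0,0,0,0,0,0,1]]

```text
time_s: 18.4
ee_pos: [556.2, 262.1, 118.4]
ee_rot: [-180.0, -0.0, 10.8]
force: [-1.6, -0.1, -0.2]
gripper_width: 12.8
gripper_force: 45.0
```

Contact at the expected height (118.4 mm). I release and check.

Request:
send_rows:
  targets:
    - [[0,0,0,0,0,0,1],[0,0,0,0,0,0,1],[0,0,0,0,0,0,-1],[0,0,0,0,0,0,-1],[0,0,0,0,0,0,-1],[0,0,0,0,0,0,-1],[0,0,0,0,0,0,-1],[0,0,0,0,0,0,-1],[0,0,0,0,0,0,-1],[0,0,0,0,0,0,-1]]

```text
time_s: 19.4
ee_pos: [556.1, 262.0, 118.0]
ee_rot: [180.0, 0.0, 10.8]
force: [-0.4, -0.4, -0.5]
gripper_width: 74.1
gripper_force: 0.0
```

```bash
python3 lid.py; python3 - <<'E'
from h import *
p,d=optics.grab_frame("scene"); cv2.imwrite("pics/s5.png",cv2.resize(p[150:290,350:510][...,::-1],None,fx=4,fy=4))
E
```

```text
19.4 [556.10069371 261.97992904 117.97439614] [1.79994071e+02 4.01734856e-04 1.08086376e+01] [-0.37463273 -0.43374736 -0.46120894] 74.0805894816759
scene plane slope rad [-0.0049 -0.0012] z 90.4 TCP-z 27.6 n 1054
 circle ((556.9548950195312, 261.7585754394531), 52.82731628417969)
top plane slope rad [0.0006 0.0062] z 91.0 TCP-z 27.0 n 656
 circle ((554.3681640625, 259.70361328125), 51.6205940246582)
```

View pics/s5.png

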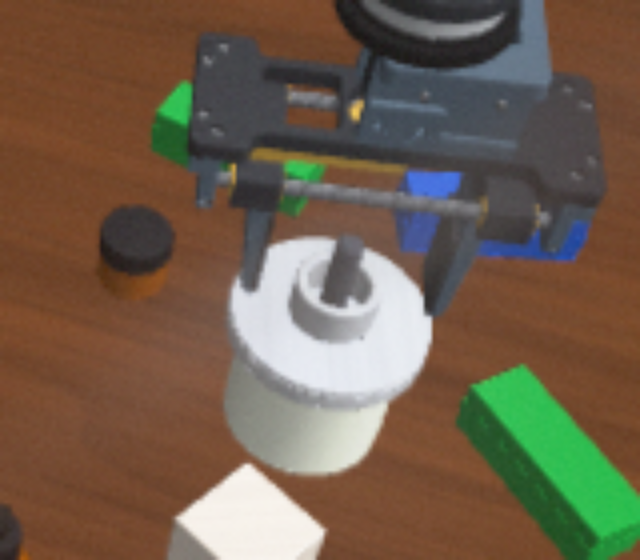

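Plate top is at z 91, exactly the seated value, and level; the fingers are open round the knob (345,265). Now I go down to the collar.

Request:
send_rows:
  targets:
    - [[0,0,0,0,0,-0.03,-1],[0,0,0,0,0,-0.04,-1],[0,0,0,0,0,-0.03,-1],[0,0,0,0,0,-0.01,-1],[0,0,0,0,0,0,-1],[0,0,0,0,0,0,1],[0,0,0,0,0,0,1],[0,0,0,0,0,0,1],[0,0,0,0,0,0,1],[0,0,0,0,0,0,1],[0,0,0,0,0,0,1],[0,0,0,0,0,0,1]]
  grip_force: 25

```text
time_s: 20.75
ee_pos: [556.1, 262.0, 96.0]
ee_rot: [180.0, -0.0, 10.8]
force: [0.8, 0.6, 0.2]
gripper_width: 43.0
gripper_force: 25.0
```

Request:
send_rows:
  targets:
    - [[0,0,0,0,0,0,1],[0,0,0,0,0,0,1],[0,0,0,0,0,0,1]]

```text
time_s: 21.05
ee_pos: [556.1, 262.0, 96.0]
ee_rot: [180.0, -0.0, 10.8]
force: [0.1, 0.1, 0.8]
gripper_width: 43.6
gripper_force: 25.0
```

Collar gripped (about 44 mm). I lift slowly.

Request:
send_rows:
  targets:
    - [[0,0,0,0,0,0.01,1],[0,0,0,0,0,0.02,1],[0,0,0,0,0,0.02,1],[0,0,0,0,0,0.02,1],[0,0,0,0,0,0,1],[0,0,0,0,0,0,1]]

```text
time_s: 21.65
ee_pos: [556.2, 262.0, 110.2]
ee_rot: [180.0, -0.0, 10.8]
force: [-0.8, 0.5, -1.0]
gripper_width: 43.0
gripper_force: 25.0
```

Only the outer lid's weight (about 1 N) is carried, so I continue up.

Request:
send_rows:
  targets:
    - [[0,0,0,0,0,0.03,1],[0,0,0,0,0,0.05,1],[0,0,0,0,0,0.06,1],[0,0,0,0,0,0.06,1],[0,0,0,0,0,0.06,1],[0,0,0,0,0,0.06,1],[0,0,0,0,0,0.05,1],[0,0,0,0,0,0.03,1],[0,0,0,0,0,0,1],[0,0,0,0,0,0,1],[0,0,0,0,0,0,1],[0,0,0,0,0,0,1]]

```text
time_s: 22.85
ee_pos: [555.8, 261.9, 189.3]
ee_rot: [180.0, 0.1, 10.8]
force: [-0.0, -0.2, -1.9]
gripper_width: 42.9
gripper_force: 25.0
```

```bash
python3 - <<'E'
from h import *
s=env.state();print(s["time_s"],s["ee_pos"],s["force"],s["gripper_width"],s["gripper_force"])
p,d=optics.grab_frame("scene"); cv2.imwrite("pics/s6.png",cv2.resize(p[90:290,150:510][...,::-1],None,fx=2.2,fy=2.2))
m=np.zeros(d.shape,bool); m[130:290,380:480]=1; P=cloud("scene",d,m)
P=P[np.hypot(P[:,0]-556,P[:,1]-262)<58]; print(np.histogram(P[:,2],bins=range(60,240,5)))
Q=P[abs(P[:,2]-(s["ee_pos"][2]-5))<6]; print(np.linalg.lstsq(np.c_[Q[:,:2]-[556,262],np.ones(len(Q))],Q[:,2],rcond=None)[0])
E
```

```text
22.85 [555.81123371 261.85919739 189.28198087] [-0.03767562 -0.2446041  -1.92256079] 42.89674890483881 24.99972451943904
(array([ 69,  56,  60,  84, 315, 544,   7,  14,  11,  13,   7,   3,   0,
         0,   0,   0,   0,   0,   0,   0,   0,  35,  96, 103, 930, 168,
        89, 100,  97, 197,  36,  31,  41,  44,  37]), array([ 60,  65,  70,  75,  80,  85,  90,  95, 100, 105, 110, 115, 120,
       125, 130, 135, 140, 145, 150, 155, 160, 165, 170, 175, 180, 185,
       190, 195, 200, 205, 210, 215, 220, 225, 230, 235]))
[-1.71776125e-02  1.24672989e-03  1.84049957e+02]
```

View pics/s6.png

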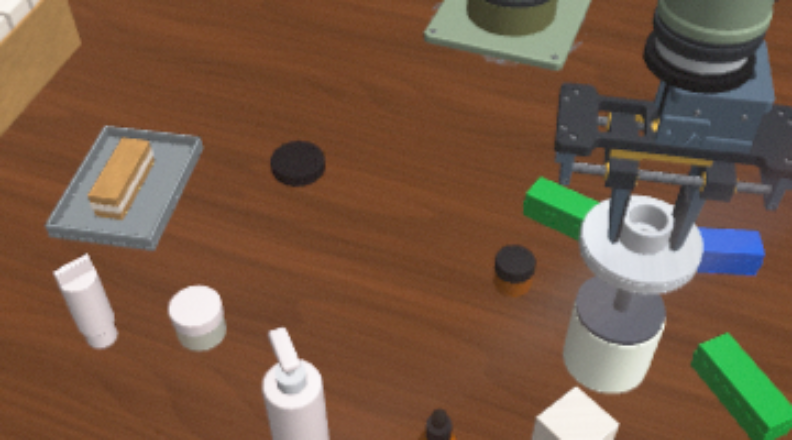

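The picture shows the outer lid held level at (640,245), its skirt edge at about 168 mm. The inner lid is seated in the jar at (620,310) with its flange top near 86 mm, and the carton is in the tray at (123,178).

```bash
python3 -c "
from workcell import env
print(env.job_done())"
```

```text
the job is handed in; nothing more can be done
None
```

I handed the job in at about 23 s: the carton lies flat in the tray, the inner lid is seated in the jar, and the outer lid is held still and level with its skirt about 168 mm above the table. The hand-in returned no verdict.

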